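# Prop the drying cabinet's door on its stay

## Task

Air the small white drying cabinet: take the blue stay bar on its top by the red ball knob, lift it, swing the door further open with it, and drop the middle one of the bar's three holes over the brass peg, so that the bar lies fully down and holds the door about half open. Then let go of it.

Things in the scene. Friction and masses are not known exactly. Their poses are not given: they have to be found in the camera images.
- stay_knob (a point): centre of the red 28 mm ball knob on the free end of the level blue stay bar (36 wide, 6 thick) on the white cabinet's top (z = 120 mm); bar down: ball centre 38 above that top, clear all round. x axis: along the bar away from its pivot pin (195 mm off, on the door). Lifts straight and level up to 45, drops if released; swings freely; pushed or pulled along the bar it moves the door (1-2 N)
- stay_middle_hole (a point): centre of the middle one of the bar's three through holes (21 mm diameter, 30 mm apart in a row along the bar), on the bar's underside, 2 mm above the cabinet's top when the bar is down. It is 70 mm from the knob and 125 mm from the pivot pin (outer hole 40, inner hole 100 mm from the knob). Axes as for the knob
- peg_tip (a point): top of the upright brass peg fixed on the cabinet's top near its front: 8 mm diameter, tapering to 3 mm over its top 7 mm, 18 mm tall above the cabinet's top, so the bar must be lifted 16 mm or more to clear it. x axis: from the cabinet's front (door) to its back; y to the cabinet's left; z up
- door (a joint): opening angle of the cabinet's front door, clear in an aluminium frame, rad: 0 closed, grows as it swings out to the front, free to 1.4, stays where left. Upright hinge 45 mm in front of the peg and 100 mm to its left (peg's -x, +y); the bar's pivot pin stands on the door 150 mm from the hinge. 0.53 with the middle hole on the peg, 0.27 inner, 0.83 outer

How it is judged:
At the end, for the whole second after the job is handed in: The middle hole is over the peg (centres within 10 mm) with the bar down (its underside 12 mm or more below the peg's tip), and the door is at rest (under 0.05 rad/s) (horizontal distance between stay_middle_hole and peg_tip below 0.01 m and z of stay_middle_hole in the frame of peg_tip below -0.012 m and velocity of joint door between -0.05 and 0.05 rad/s); the robot touches nothing.
It also fails if it takes over 38 s, if anything falls off the work surface, if the arm or the gripper's body presses on something with over 40 N, if the wrist force passes 120 N, or if a joint passes its speed limit or range.

## Robot

A 6-joint arm with a two-finger parallel gripper is mounted at the origin on a cart in front of the work surface, level with it; the furniture and walls round the work are solid. World frame = base frame: x ahead of the robot, y to its left, z up, the work surface at z = 0. Lengths are in m, angles in rad, forces in N, time in s.
With the tool pointing down it reaches from about 0.225 to 0.875 m from the base axis. Payload 3.4 kg.
Tool frame: the origin (TCP) lies between the finger pads; the fingertips stand 11 mm ahead of it and the grasp point (between the pads) lies 8 mm behind it; z points along the fingers, y is the line along which they close (so a half turn about z gives the same grasp; the last joint's range is limited). The gripper opens to 85 mm and grips with 20 to 120 N. Pads are 22 mm wide; open, the fingers measure 114 mm over their backs; the gripper's body (76 mm by 85 mm) begins 54 mm behind the grasp point. The pads swing forward as they close: fully open they stand 13 mm farther back than shut.
Start: joints at [0.991, 0.276, 1.505, -0, 1.361, -0.121], TCP at [0.255, 0.516, 0.242] pointing down, gripper open.
Joint ranges: [-2.89, 2.89], [-0.75, 2.08], [0.22, 2.7], [-1.18, 4.32], [0.11, 2.71], [-2.7, 2.7]. Speed limits (rad/s): [2.57, 2.57, 3.14, 3.14, 3.14, 3.14].

## Interface

Orientations are given as a unit quaternion [w, x, y, z].
In Python, from rig import manip, imaging gives the robot as it stands. The module is installed in compiled form; this text tells all that it offers.
- The arm moves only by the tool jog_arm, never from a script. Its argument "deltas" is one flat list of numbers, 7 for each row, row after row: the turn, a rotation vector about the world's x, y, z in degrees, then the shift along the world's x, y, z in mm, then the opening, from 0 (shut) to 1 (fully open). In form: [ax, ay, az, tx, ty, tz, gripper, ax, ay, az, tx, ty, tz, gripper, ...]. A call has 1 to 20 rows; each row is the pose to reach, as a shift and turn from the pose commanded when the call began; what a row does not reach only later rows make up. A row lasts 1/10 s, in which the tool goes at most 50 mm and 8.59 degrees, less where a joint would pass 70% of its speed; a pose out of reach is approached as far as the arm can. A call with a gripper value outside its range is refused whole. The fingers move at their own pace and stop on an object; "grip_force" is the grip in N (left out, the last holds). Time passes only in rows, so rows that repeat a pose let the fingers close. It gives the time, the measured TCP pose, the force, the opening and the grip force at its end, in the units of the state.
- manip.get_state(): the state, without advancing time (a new reading comes with each control period).
- imaging.get_image(name): name is "scene" or "top" or "wrist"; returns the picture (400x640x3 uint8, blue, green, red); there is no depth.
- imaging.calibration(name): a dict with "mtx" (3x3 intrinsics, pixels), "cam_to_world" (4x4, takes a point from camera to world coordinates). Camera axes: x right, y down, z forward; pixel columns grow to the right and rows downward; lengths in m; the calibration is good to about 2 mm. A picture is of the moment at which its call begins: read the wrist's pose just before it. calibration takes no time and is no camera call; for the wrist camera it gives the pose at the moment of the call.
- manip.sign_off(): hands the job in; it is judged then, once.
The state is a dict: "clock": time; "qpos": joint angles; "qd": joint speeds; "effort": joint torques, N m; "position": TCP position; "ee_rot": TCP orientation; "contact_force": force on the tool from outside, world axes, zero at the start; "moment": the same for the moment, N m; "width": finger opening in m; "gripper_force": force on a finger pad.
Only numpy, scipy, OpenCV 4.12 (cv2) and the standard library are available. Lean on these libraries where they do the work, as an engineer would, in place of code of your own. Each camera call takes 0.05 s, during which the arm holds its last target. There are 200 camera calls.

## Working session

There is one attempt and no reset: what is moved stays moved. The work goes in short steps, Python scripts to look and compute and a tool call to move; the robot and the scene stay as the last step left them, time stands still between calls to the robot, and variables do not carry over. Pictures are saved under pics/ and viewed, at most 10 in all, crops included, and the job is handed in when it is done.

Besides the shell and the picture viewer there is one more tool, called after "Call:" as name(argument=value, ...) on one line, values as JSON. jog_arm: Moves the arm, as the interface text tells. Its arguments: {"type":"object","properties":{"deltas":{"type":"array"},"grip_force":{"type":"number"}},"required":["deltas"]}

```bash
mkdir -p pics
cat > h.py <<'E'
import numpy as np, cv2
from rig import manip, imaging
def ray(name,u,v,z,c=None):
    c=c or imaging.calibration(name)
    T=np.array(c["cam_to_world"]);K=np.array(c["mtx"])
    d=T[:3,:3]@np.linalg.inv(K)@[u,v,1]; o=T[:3,3]
    return o+d*(z-o[2])/d[2]
def blobs(im,lo,hi,mn=15):
    h=cv2.cvtColor(im,cv2.COLOR_BGR2HSV)
    if lo[0]>hi[0]:
        m=cv2.inRange(h,(0,lo[1],lo[2]),(hi[0],)+tuple(hi[1:]))|cv2.inRange(h,tuple(lo),(180,)+tuple(hi[1:]))
    else: m=cv2.inRange(h,tuple(lo),tuple(hi))
    n,l,s,c=cv2.connectedComponentsWithStats(m)
    return m,[(s[i].tolist(),c[i].round(1).tolist()) for i in range(1,n) if s[i,4]>=mn]
RED=((170,120,60),(10,255,255)); BLUE=((95,100,40),(130,255,255))
E
python3 - <<'E'
from h import *
a=imaging.get_image("scene");b=imaging.get_image("top")
cv2.imwrite("pics/scene0.png",a);cv2.imwrite("pics/top0.png",b)
for n,i in(("scene",a),("top",b)):
    print(n,"red",blobs(i,*RED)[1],"blue",blobs(i,*BLUE)[1])
print(manip.get_state()["clock"])
E
```

```text
scene red [([244, 107, 6, 10, 37], [246.0, 111.4]), ([261, 136, 34, 21, 348], [277.4, 145.7]), ([195, 164, 38, 17, 190], [213.6, 172.0]), ([377, 249, 16, 15, 191], [384.9, 255.8]), ([430, 327, 75, 73, 1135], [463.7, 368.8]), ([506, 327, 11, 10, 71], [511.3, 331.6]), ([512, 366, 14, 23, 141], [518.3, 376.9])] blue [([220, 29, 64, 27, 1015], [251.1, 41.7]), ([350, 67, 8, 8, 57], [353.5, 70.6]), ([183, 84, 51, 43, 1871], [206.7, 104.8]), ([276, 124, 21, 16, 156], [285.9, 131.5]), ([175, 133, 86, 43, 370], [224.3, 156.7]), ([263, 175, 36, 28, 144], [280.7, 187.9]), ([187, 231, 7, 16, 38], [190.4, 238.6]), ([196, 254, 9, 12, 62], [200.1, 259.5]), ([275, 255, 120, 21, 1268], [334.7, 265.1]), ([201, 270, 72, 129, 1562], [236.0, 335.6]), ([397, 292, 180, 108, 872], [490.2, 342.0])]
top red [([282, 80, 16, 9, 77], [288.7, 84.5]), ([157, 94, 15, 13, 91], [163.4, 99.5]), ([203, 122, 41, 14, 438], [222.3, 128.5]), ([173, 171, 25, 34, 218], [185.1, 187.3]), ([627, 194, 13, 7, 39], [633.0, 197.2]), ([481, 213, 7, 8, 38], [483.9, 216.9]), ([391, 221, 14, 12, 126], [397.2, 226.6]), ([435, 230, 59, 49, 686], [462.3, 254.7]), ([490, 237, 14, 13, 82], [496.5, 243.0]), ([447, 308, 10, 16, 83], [451.0, 315.7]), ([453, 374, 5, 4, 15], [455.1, 375.4])] blue [([52, 0, 61, 25, 798], [83.1, 8.1]), ([237, 0, 9, 4, 28], [241.2, 1.2]), ([73, 68, 87, 83, 3689], [115.8, 108.6]), ([205, 100, 28, 14, 221], [218.4, 106.3]), ([112, 159, 195, 37, 1053], [212.3, 170.6]), ([318, 223, 90, 49, 892], [357.6, 247.7]), ([403, 222, 188, 131, 1438], [524.1, 268.5]), ([592, 377, 9, 23, 67], [597.5, 388.6])]
0.1
```

View pics/top0.png

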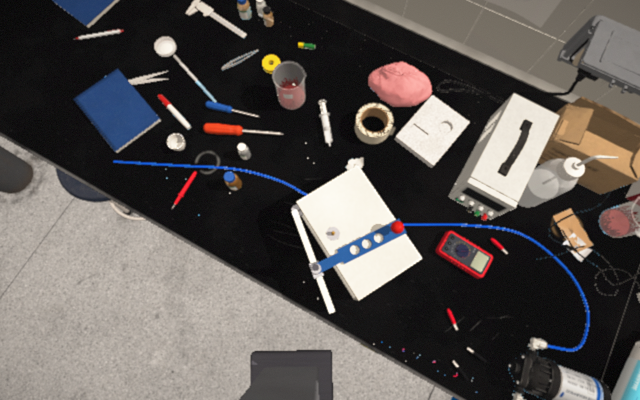

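View pics/scene0.png

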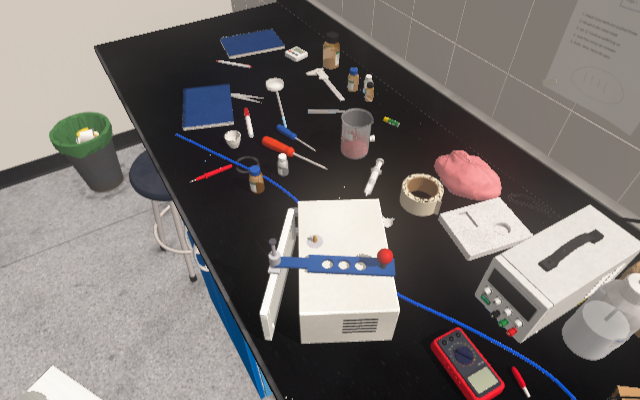

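The top view shows the cabinet with the knob at about (397,226), the peg at about (332,232), and the bar's pin on the ajar door at about (315,267). The scene view shows the knob at (385,256) and the peg at about (314,238).

Run:
```python
from h import *
a=cv2.imread("pics/scene0.png");b=cv2.imread("pics/top0.png")
A=cv2.resize(a[215:295,255:405],None,fx=5,fy=5,interpolation=2);B=cv2.resize(b[180:300,285:425],None,fx=5,fy=5,interpolation=2)
cv2.imwrite("pics/c.png",np.hstack([cv2.copyMakeBorder(A,0,200,0,0,0),B])[:, :][:600] if 0 else B)
for n,u,v in(("top",397.5,226.6),("scene",385,256.5)): print("knob",n,ray(n,u,v,.158).round(4))
print("pin",ray("top",316,267,.126).round(4))
cs=[ray("top",u,v,.12).round(4).tolist() for u,v in((298,207),(362,167),(421,262),(358,298))];print(cs)
for n,u,v in(("top",332,232),("scene",314,238)): print("peg",n,ray(n,u,v,.138).round(4))
for n in("top","scene"): print(np.array(imaging.calibration(n)["cam_to_world"])[:3,3])
```

```text
knob top [ 0.5466 -0.3086  0.158 ]
knob scene [ 0.5442 -0.3071  0.158 ]
pin [ 0.4674 -0.1314  0.126 ]
[[0.6041, -0.0929, 0.12], [0.6971, -0.2438, 0.12], [0.4733, -0.3624, 0.12], [0.3999, -0.2203, 0.12]]
peg top [ 0.5415 -0.1682  0.138 ]
peg scene [ 0.5345 -0.1712  0.138 ]
[ 0.4067932  -0.14387205  0.93935796]
[ 0.10991995 -0.41031345  0.75974949]
```

View pics/c.png

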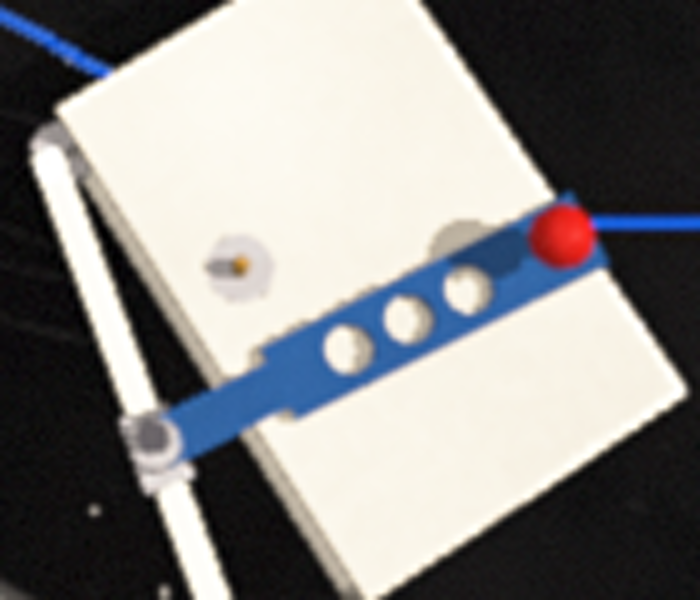

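The crop shows the peg tip at top-image pixel (333,233), the pin at (315,267), and the three holes at (354,250), (366,244) and (378,238). The knob is clear all round.

Run:
```python
from h import *
from scipy.spatial.transform import Rotation as R
s=manip.get_state();w,x,y,z=s["ee_rot"];M=R.from_quat([x,y,z,w]).as_matrix()
print(s["position"],M.round(3).tolist(),s["clock"],s["contact_force"])
c=imaging.calibration("wrist");T=np.array(c["cam_to_world"]);print(T.round(3),np.array(c["mtx"]))
print("peg",ray("top",333,233.2,.138),"pin",ray("top",315.4,267,.136))
```

```text
[0.25442093 0.51512805 0.24151492] [[-0.897, 0.443, -0.001], [0.443, 0.897, -0.001], [0.0, -0.002, -1.0]] 0.1 [-0.13571488  0.11540821 -0.68731848]
[[ 0.443  0.848  0.291  0.18 ]
 [ 0.897 -0.418 -0.145  0.554]
 [-0.001  0.325 -0.946  0.375]
 [ 0.     0.     0.     1.   ]] [[309.30605011   0.         320.32624559]
 [  0.         309.30605011 200.52328955]
 [  0.           0.           1.        ]]
peg [ 0.53883581 -0.17028912  0.138     ] pin [ 0.46668026 -0.13026105  0.136     ]
```

Call:
jog_arm(deltas=[0, 0, -40, 291, -823, 0, 1, 0, 0, -40, 291, -823, 0, 1, 0, 0, -40, 291, -823, 0, 1, 0, 0, -40, 291, -823, 0, 1, 0, 0, -40, 291, -823, 0, 1, 0, 0, -40, 291, -823, 0, 1, 0, 0, -40, 291, -823, 0, 1, 0, 0, -40, 291, -823, 0, 1, 0, 0, -40, 291, -823, 0, 1, 0, 0, -40, 291, -823, 0, 1, 0, 0, -40, 291, -823, 0, 1, 0, 0, -40, 291, -823, 0, 1, 0, 0, -40, 291, -823, 0, 1, 0, 0, -40, 291, -823, 0, 1, 0, 0, -40, 291, -823, 0, 1, 0, 0, -40, 291, -823, 0, 1, 0, 0, -40, 291, -823, 0, 1, 0, 0, -40, 291, -823, 0, 1, 0, 0, -40, 291, -823, 0, 1, 0, 0, -40, 291, -823, 0, 1])

```text
clock: 2.1
position: [0.5451, -0.3071, 0.2413]
ee_rot: [-0.001, 0.547, 0.837, 0.0]
contact_force: [-0.3, -0.6, -0.1]
width: 0.0851
gripper_force: 0.0
```

Run:
```python
from h import *
c=imaging.calibration("wrist");i=imaging.get_image("wrist");cv2.imwrite("pics/w1.png",i)
for s,p in blobs(i,*RED)[1]:
    print(s,p,ray("wrist",*p,.158,c).round(4))
print(manip.get_state()["qpos"])
```

```text
[92, 92, 8, 6, 29] [95.7, 94.4] [ 0.3752 -0.2884  0.158 ]
[60, 139, 3, 6, 15] [61.1, 141.9] [ 0.359  -0.3296  0.158 ]
[27, 163, 8, 10, 32] [29.3, 167.8] [ 0.341  -0.3576  0.158 ]
[303, 195, 37, 38, 1093] [321.1, 213.6] [ 0.5461 -0.3059  0.158 ]
[118, 207, 34, 10, 256] [134.2, 211.6] [ 0.4172 -0.3607  0.158 ]
[222, 242, 63, 74, 1124] [257.1, 267.9] [ 0.518  -0.3691  0.158 ]
[182, 277, 14, 17, 62] [187.0, 284.8] [ 0.471  -0.4069  0.158 ]
[219, 329, 25, 13, 201] [230.6, 334.6] [ 0.5195 -0.4406  0.158 ]
[272, 339, 13, 14, 109] [278.4, 345.4] [ 0.5618 -0.4349  0.158 ]
[-6.23616273e-01  3.53187448e-01  1.39158803e+00  7.27671456e-04
  1.39904081e+00 -1.03779724e+00]
```

View pics/w1.png

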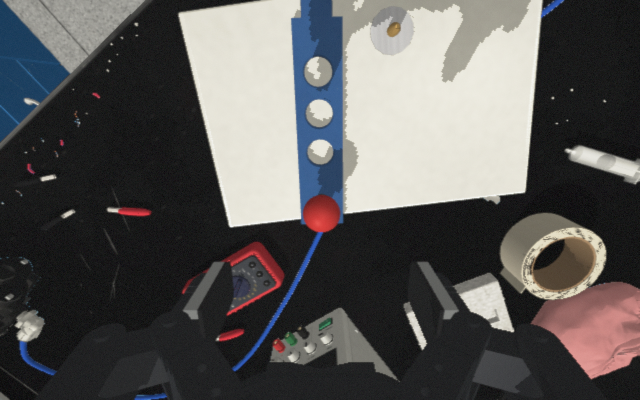

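The wrist view shows the knob at (321,214), the holes at (318,71), (320,113) and (320,152), and the peg at about (394,28). The fingers are square to the bar.

Call:
jog_arm(deltas=[0, 0, 0, 1, 1, -40, 1, 0, 0, 0, 1, 1, -75, 1, 0, 0, 0, 1, 1, -91, 1, 0, 0, 0, 1, 1, -91, 1, 0, 0, 0, 1, 1, -91, 0, 0, 0, 0, 1, 1, -91, 0, 0, 0, 0, 1, 1, -91, 0, 0, 0, 0, 1, 1, -91, 0, 0, 0, 0, 1, 1, -91, 0, 0, 0, 0, 1, 1, -91, 0, 0, 0, 0, 1, 1, -91, 0, 0, 0, 0, 1, 1, -91, 0], grip_force=40)

```text
clock: 3.35
position: [0.5469, -0.3066, 0.1515]
ee_rot: [0.0, 0.547, 0.837, 0.0]
contact_force: [0.1, 0.2, 1.5]
width: 0.0255
gripper_force: 39.2
```

Call:
jog_arm(deltas=[0, 0, 0, 0, 0, 8, 0, 0, 0, 0, 0, 0, 16, 0, 0, 0, 0, 0, 0, 24, 0, 0, 0, 0, 0, 0, 28, 0, 0, 0, 0, 0, 0, 28, 0])

```text
clock: 3.85
position: [0.547, -0.3066, 0.1803]
ee_rot: [0.001, 0.547, 0.837, -0.0]
contact_force: [-0.1, 0.5, -1.0]
width: 0.0256
gripper_force: 39.3
```

Run:
```python
from h import *
c=imaging.calibration("wrist");i=imaging.get_image("wrist");cv2.imwrite("pics/w2.png",i)
s=manip.get_state();print(s["position"],s["width"],s["gripper_force"],s["contact_force"])
print([(b,) for b in blobs(i,*RED)[1] if b[0][4]>300])
```

```text
[ 0.54689767 -0.3066521   0.17980827] 0.025715269377196093 39.34246301651001 [ 0.27061931 -1.0034674  -2.02801238]
[(([80, 225, 40, 11, 352], [99.2, 230.5]),), (([293, 249, 56, 61, 2740], [320.6, 279.1]),), (([157, 265, 104, 67, 1630], [211.4, 291.6]),)]
```

View pics/w2.png

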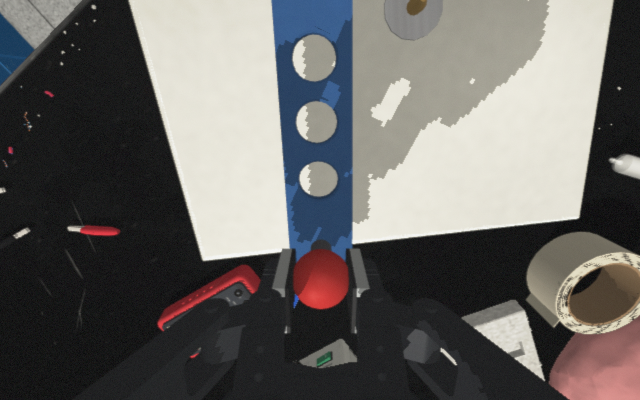

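The wrist view shows the bar lifted and held: ball at (321,279) between the pads, middle hole at (316,122), peg tip at about (417,5).

Run:
```python
from h import *
from scipy.optimize import fsolve
r=lambda u,v,z:ray("wrist",u,v,z)[:2]
o,m,n=r(318,179,.1565),r(316,122,.1565),r(314,57.5,.1565)
peg=r(417,5,.138);print("holes",o,m,n,np.linalg.norm(o-n),"peg",peg)
k=np.array(ray("wrist",320.6,279,.187)[:2]);print("knob",k,np.linalg.norm(k-m))
u=(o-n)/np.linalg.norm(o-n);pin=m-.125*u;print("u",u,np.degrees(np.arctan2(u[1],u[0])),"pin",pin)
xc=np.array([.528,-.849]);yc=np.array([.849,.528])
for P in(peg,np.array([.5388,-.1703])):
    H=P-.045*xc+.1*yc
    w=lambda t:H+.15*(-yc*np.cos(t)-xc*np.sin(t))
    t0=np.arctan2(-(pin-H)@xc,-(pin-H)@yc)
    t=fsolve(lambda t:np.linalg.norm(w(t[0])-P)-.125,.5)[0];v=(P-w(t))/.125
    print("door now",t0,np.linalg.norm(pin-H),"goal",t,"pin",w(t),"knob",w(t)+.195*v,np.degrees(np.arctan2(v[1],v[0])),"shift knob",(w(t)+.195*v-k)*1e3)
```

```text
holes [ 0.52915441 -0.26709059] [ 0.51666338 -0.24094885] [ 0.50429243 -0.21477699] 0.05792089890832345 peg [ 0.54021467 -0.17123914]
knob [ 0.54668415 -0.30366992] 0.06953545636771742
u [ 0.42924014 -0.9031904 ] -64.58065256935173 pin [ 0.46300837 -0.12805005]
door now 0.22360113387274114 0.14637643652504637 goal 0.5361772631193417 pin [ 0.45141638 -0.08326265] knob [ 0.58994172 -0.22050598] -44.73364423676657 shift knob [43.25756814 83.16394415]
door now 0.21431499759514727 0.1453524221191956 goal 0.5361772631193417 pin [ 0.45000171 -0.0823235 ] knob [ 0.58852704 -0.21956684] -44.73364423676657 shift knob [41.84289504 84.10308521]
```

Call:
jog_arm(deltas=[0, 0, 1, 2, 4, 0, 0, 0, 0, 3, 6, 12, 0, 0, 0, 0, 5, 11, 20, 0, 0, 0, 0, 7, 15, 29, 0, 0, 0, 0, 9, 19, 37, 0, 0, 0, 0, 11, 24, 46, 0, 0, 0, 0, 13, 28, 54, 0, 0, 0, 0, 15, 32, 62, 0, 0, 0, 0, 17, 37, 71, 0, 0, 0, 0, 19, 41, 79, 0, 0, 0, 0, 20, 43, 83, 0, 0, 0, 0, 20, 43, 83, 0, 0, 0, 0, 20, 43, 83, 0, 0])

```text
clock: 5.2
position: [0.5897, -0.2232, 0.1793]
ee_rot: [-0.0, 0.393, 0.919, 0.0]
contact_force: [2.8, 0.6, -1.1]
width: 0.0256
gripper_force: 39.4
```

Run:
```python
from h import *
i=imaging.get_image("wrist");cv2.imwrite("pics/w3.png",cv2.resize(i[0:300,200:440],None,fx=2,fy=2))
cv2.imwrite("pics/t3.png",imaging.get_image("top"))
s=manip.get_state();print(s["position"],s["width"],s["contact_force"])
```

```text
[ 0.58958719 -0.22348463  0.17929182] 0.025507696078624874 [ 3.40688068  0.75662088 -1.16287428]
```

View pics/w3.png

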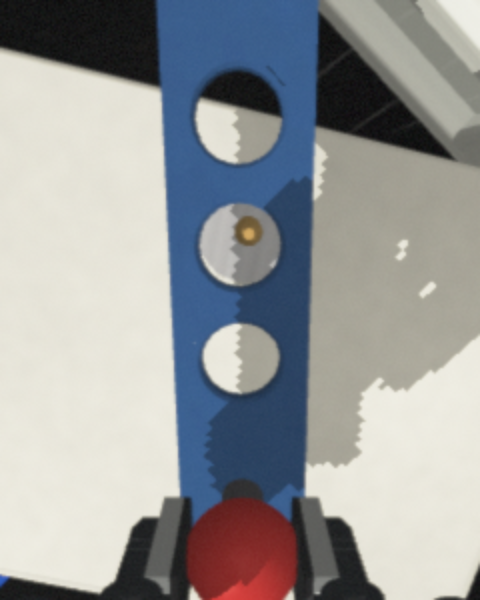

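The middle hole is at crop pixel (240,244), that is (320,122). The peg tip shows inside it at (249,231), that is (324.5,115.5).

Run:
```python
from h import *
i=cv2.imread("pics/w3.png")
m=(blobs(i,(95,60,20),(130,255,255))[0])
for c in cv2.findContours(m,cv2.RETR_CCOMP,2)[0]:
    a=cv2.contourArea(c)
    if 3000<a<9000: print(cv2.fitEllipse(c),a)
for z in(.1555,.1565):
    print(1e3*(ray("wrist",324.5,116,.138)-ray("wrist",320,122.5,z)).round(4),1e3*(ray("wrist",324.5,116,.138)-ray("wrist",320,121.5,z)).round(4))
```

```text
((240.50672912597656, 358.1382141113281), (72.95258331298828, 79.35414123535156), 86.51665496826172) 4537.5
((239.2888641357422, 244.62249755859375), (83.68116760253906, 84.44293975830078), 18.360448837280273) 5538.5
((237.18060302734375, 118.95325469970703), (86.70919799804688, 91.98971557617188), 174.53909301757812) 6289.0
[  0.4   3.1 -17.5] [  0.7   2.8 -17.5]
[  0.5   3.1 -18.5] [  0.8   2.7 -18.5]
```

Call:
jog_arm(deltas=[0, 0, 1, 1, 4, 0, 0, 0, 0, 1, 1, 4, 0, 0, 0, 0, 1, 1, 4, -6, 0, 0, 0, 1, 1, 4, -12, 0, 0, 0, 1, 1, 4, -18, 0, 0, 0, 1, 1, 4, -23, 0, 0, 0, 1, 1, 4, -27, 0, 0, 0, 1, 1, 4, -27, 0, 0, 0, 1, 1, 4, -27, 0])

```text
clock: 6.2
position: [0.5911, -0.2196, 0.1522]
ee_rot: [0.0, 0.385, 0.923, 0.0]
contact_force: [4.9, -0.2, 1.5]
width: 0.0254
gripper_force: 39.6
```

Run:
```python
from h import *
i=imaging.get_image("wrist");cv2.imwrite("pics/w4.png",cv2.resize(i[0:300,200:440],None,fx=2,fy=2))
s=manip.get_state();print(s["position"],s["width"],s["contact_force"])
```

```text
[ 0.59108214 -0.21955257  0.15237561] 0.02589802787389871 [5.11753998 0.93611761 0.61898647]
```

View pics/w4.png

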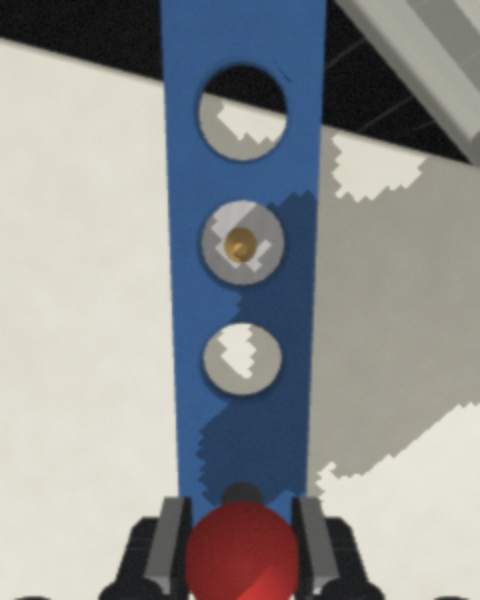

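The peg stands centred in the middle hole, at (240,244) in the crop, with the bar at lowered height. I'll release and lift straight up.

Call:
jog_arm(deltas=[0, 0, 0, 0, 0, 0, 0.3, 0, 0, 0, 0, 0, 0, 0.7, 0, 0, 0, 0, 0, 0, 1, 0, 0, 0, 0, 0, 0, 1, 0, 0, 0, 0, 0, 0, 1, 0, 0, 0, 0, 0, 0, 1, 0, 0, 0, 0, 0, 0, 1, 0, 0, 0, 0, 0, 20, 1, 0, 0, 0, 0, 0, 50, 1, 0, 0, 0, 0, 0, 80, 1, 0, 0, 0, 0, 0, 100, 1, 0, 0, 0, 0, 0, 100, 1, 0, 0, 0, 0, 0, 100, 1])

```text
clock: 7.55
position: [0.5904, -0.2194, 0.2521]
ee_rot: [-0.0, 0.385, 0.923, 0.0]
contact_force: [1.0, -0.2, 0.1]
width: 0.0854
gripper_force: 0.0
```

Run:
```python
from h import *
i=imaging.get_image("wrist");j=imaging.get_image("scene")
cv2.imwrite("pics/w5.png",np.hstack([cv2.resize(i[0:250,220:440],None,fx=1.8,fy=1.8),cv2.resize(j[205:305,250:410],(400,450))[:450]]))
s=manip.get_state();print(s["position"],s["width"],s["contact_force"])
for b in blobs(i,*RED)[1]:
    if b[0][4]>500: print(b,ray("wrist",*b[1],.158).round(4))
for b in blobs(j,*RED)[1]:
    if abs(b[0][4]-190)<60: print(b,ray("scene",*b[1],.158).round(4))
```

```text
[ 0.58983652 -0.21905288  0.25063789] 0.08548350124131684 [ 0.15834369 -0.34567343 -0.57229544]
([303, 191, 35, 35, 964], [320.3, 207.8]) [ 0.5896 -0.2171  0.158 ]
([72, 233, 111, 63, 1977], [135.8, 256.6]) [ 0.5119 -0.3544  0.158 ]
([195, 164, 38, 17, 190], [213.6, 172.0]) [0.5734 0.0885 0.158 ]
([344, 214, 14, 14, 157], [350.5, 220.3]) [ 0.5902 -0.2187  0.158 ]
([512, 366, 14, 23, 140], [518.3, 376.9]) [ 0.4413 -0.5516  0.158 ]
```

View pics/w5.png

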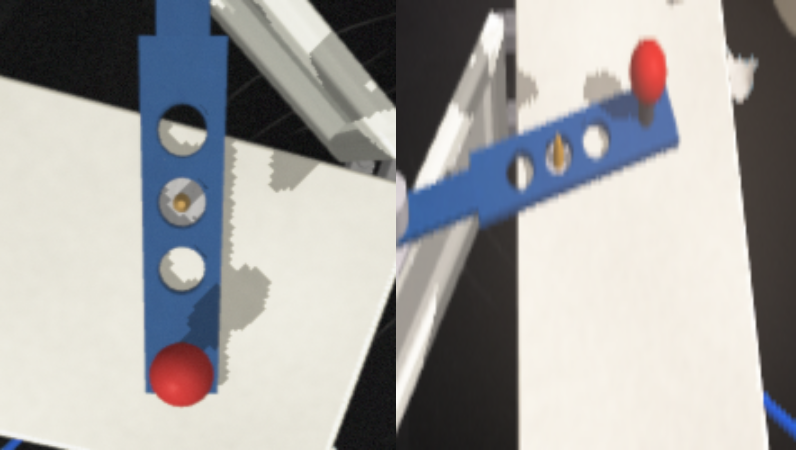

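The bar lies flat, and the peg stands up through the middle hole in both views (wrist, left crop, about (182,203); scene, right crop, about (558,150)). The gripper is clear.

```bash
python3 -c "
from rig import manip
print(manip.sign_off())"
```

```text
the job is handed in; nothing more can be done
None
```

The bar's middle hole is over the brass peg with the bar lying down and the door propped about half open; the gripper has let go and is clear, and I handed the job in at about 7.6 s (no verdict was returned).

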